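# Check the sprung hand probe on the open reference pad

## Robot

A 7-joint arm with a two-finger parallel gripper is mounted at the origin on the work surface; the furniture and walls round the work are solid. World frame = base frame: x ahead of the robot, y to its left, z up, the work surface at z = 0. Lengths are in m, angles in degrees, forces in N, time in s.
With the tool pointing down it reaches from about 0.4 to 0.85 m from the base axis. Payload 4.5 kg.
Tool frame: the origin (TCP) lies between the finger pads; the fingertips stand manip.tips_ahead ahead of it and the grasp point (between the pads) is the TCP (manip.tips_ahead is the distance from the TCP to the fingertips, in m); z points along the fingers, y is the line along which they close (so a half turn about z gives the same grasp; the last joint's range is limited). The gripper opens to 85 mm and grips with 20 to 120 N. Pads are 22 mm wide; open, the fingers measure 114 mm over their backs; the gripper's body (76 mm by 85 mm) begins 54 mm behind the grasp point. The pads swing forward as they close: fully open they stand 13 mm farther back than shut.
Start: joints at [65.936, 39.483, -11.15, 89.685, 9.013, 51.709, -12.324], TCP at [0.274, -0.562, 0.25] pointing down, gripper open.
Joint ranges: [-172.22, 172.22], [-26.19, 119.32], [-84.43, 86.54], [7.71, 146.69], [-57.33, 237.33], [2.42, 119.75], [-152.13, 152.13]. Speed limits (degrees/s): [147.25, 147.25, 180, 180, 180, 180, 180].

## Interface

Orientations are given as [roll, pitch, yaw] about the fixed x, y, z axes, in that order (R = Rz(yaw) Ry(pitch) Rx(roll)).
In Python, from bench import manip, optics, spotter gives the robot as it stands. The module is installed in compiled form; this text tells all that it offers.
- The arm moves only by the shell command python3 -m inch 'ROWS' [FORCE]. ROWS is a JSON object of lists of equal length, an entry for each row: "rotation": the turn, a rotation vector about the tool's x, y, z in rad, a list of three; "offset": the shift along the tool's x, y, z in mm, a list of three; "fingers": the opening, from 0 (shut) to 1 (fully open). In form: {"rotation": [[rx, ry, rz], ...], "offset": [[x, y, z], ...], "fingers": [fingers, ...]}. A call has exactly 8 rows; each row shifts and turns the commanded pose from where the row before left it, along the tool's axes as they then stand; what a row does not reach is not made up. A row lasts 1/12 s, in which the tool goes at most 41.7 mm and 7.16 degrees, less where a joint would pass 70% of its speed; a pose out of reach is approached as far as the arm can. A call is refused whole if a number of a shift passes 41.7 or a number of a turn 0.125, either way. A call with a gripper value outside its range is refused whole. The fingers move at their own pace and stop on an object; FORCE is the grip in N (left out, the last holds). Time passes only in rows, so rows that do not move let the fingers close, or fill a call up. It gives the time, the measured TCP pose, the force, the opening and the grip force at its end, in the units of the state.
- manip.sense(): the state, without advancing time (a new reading comes with each control period).
- optics.capture(name): name is "scene" or "side" or "wrist"; returns (picture, depth): 384x512x3 uint8, red, green, blue; 384x512 float32, m along the optical axis (not along the pixel's ray), 0 where there is no reading.
- optics.camera_info(name): a dict with "intrinsics" (3x3 intrinsics, pixels), "R" (3x3) and "t" (3): a world point X has camera coordinates R X + t; the wrist camera has in their place "tool_from_camera" (4x4, takes a point from camera to tool coordinates, whose origin is the TCP and whose axes are the flange's). Camera axes: x right, y down, z forward; pixel columns grow to the right and rows downward; lengths in m; the calibration is good to about 2 mm. The wrist camera is an equidistant fisheye: a pixel r from the principal point sees the ray r / f radians off the axis. A picture is of the moment at which its call begins: read the wrist's pose just before it. camera_info takes no time and is no camera call.
- manip.sign_off(): hands the job in; it is judged then, once.
Trained networks look in the newest picture that a camera, given by its name, has taken for a name from the list of things; names that differ only in an ending like _2 or _b are one class to them, and where a whole thing is asked for, a point or a joint stands for the part that bears it (a point fixed in the world has none). Each returns a list of dicts, best first, with "conf" (0 to 1); they miss things now and then, are a little off and sometimes report something else, mostly with a low value. They report only what shows in the picture. A call takes as long as a camera call. They do not tell look-alikes from the thing itself.
- spotter.find_in(label, camera): "location" ([column, row] as shares, 0 to 1, of the picture: columns of its width, rows of its height, amid what is visible of it).
The state is a dict: "clock": time; "joint_positions": joint angles; "dq": joint speeds; "joint_torque": joint torques, N m; "tool_pos": TCP position; "eef_rot": TCP orientation; "contact_force": force on the tool from outside, world axes, zero at the start; "ft_torque": the same for the moment, N m; "opening": opening from 0.0 (shut) to 1.0 (fully open); "grip_force": force on a finger pad.
Only numpy, scipy, OpenCV 4.12 (cv2) and the standard library are available. Lean on these libraries where they do the work, as an engineer would, in place of code of your own. Each camera call takes 0.05 s, during which the arm holds its last target. There are 200 camera calls.

## Task

Take the hand probe out of its stand and do the probe check on the sloping reference block: of the two round pads, use the one that the flip-over cover plate leaves open, without touching the cover plate. Hold the probe square to that sloping pad, its tip on the centre mark, pressed in gently until the sprung tip has gone in about half of its 10 mm (about 2.7 N), never harder than 10 N. Finish while still holding it there, steady, and leave the other things standing as they are.

Things in the scene. Friction and masses are not known exactly. Their poses are not given: they have to be found in the camera images.
- probe: hand probe, upright in its stand at the start: square dark grey handle 24 x 24 x 100 mm with black cap, below it a steel sleeve 12 mm thick, 24 mm long, then a brass plunger 8 mm thick with rounded tip. About 0.15 kg. Origin: centre of the handle's lower end; z up the handle; x, y square to its flat sides. Relaxed tip at z = -45 mm. Grip two opposite flats; the lowest 18 mm start inside the stand.
- plunger (a joint): how far the sprung tip is pushed into the probe, in m: 0 relaxed (it rests at 0 in the stand), 0.010 fully in. The spring pushes back with about 0.45 N at 0 and 450 N/m more: 2.7 N when half in.
- probe_tip (a point): the end of the rounded tip, on the probe's axis, 45 mm below the probe's origin when relaxed; moves with the plunger
- stand: white plastic stand, fixed, 52 x 52 mm and 73 mm high on a 76 x 76 mm foot, with a square pocket 27 mm wide, 18 mm deep in its top in which the handle's lower end stands loosely. Origin at the centre of its underside, z up. Draw the probe straight up; its tip is clear once it has risen 65 mm.
- block: dark grey reference block, fixed, 78 mm deep, 108 mm wide: a deck that slopes at 20 degrees, low edge (about 20 mm high) at -x of the block, high edge (about 50 mm) at +x. Origin at the centre of its underside; z up, y along the edges. It stands with the low edge to the robot's right (its +x points roughly to world +y), give or take 0.3 rad.
- pad_left: round metal pad 32 mm across on the sloping deck, on the block's +y side (the left one as seen from the low edge; the one nearer to the robot), with an engraved ring 17 mm across and a centre dot. Origin at the centre mark on its top face; z is square to its face, pointing out and up.
- pad_right: the same pad on the block's -y side (farther from the robot), 56 mm from the other. Origin at the centre mark on its top face; z square to its face.
- leaf (a joint): angle of the flip-over cover plate about its hinge, which runs up the slope midway between the pads, in rad: -1.57 = lying over pad_left, leaving pad_right open; +1.57 = lying over pad_right, leaving pad_left open; 0 = standing up from the deck. It is loose, and falls flat to one side by itself within the first second.
- leaf_edge (a point): middle of the free edge of the steel cover plate, on its wire loop, 51 mm from the hinge. The plate is 44 mm (up the slope) x 45 mm x 3 mm; its hinge, 6 mm thick, lies 8.5 mm above the deck (4.5 mm above the pads' faces). Nothing may touch plate or hinge.
- nozzle_0: bystander: small steel piping nozzle, 27 mm wide, 34 mm high, origin under its centre
- sprinkles_a: bystander: sprinkles jar, 41 mm wide, 105 mm high, origin under its centre
- sprinkles_b: bystander: another such jar beside it, origin under its centre
- twist_timer: bystander: round kitchen timer, 66 mm wide, 49 mm high, origin under its centre
- label_roll: bystander: roll of labels, 79 mm wide, 36 mm high, lying flat, origin under its centre
Things that resemble listed ones, but are neither listed nor needed, are in the scene too. There is more than one size of the probe; the one meant has the size given above.

How it is judged:
By the outcome, as a careful person would: the job done as asked, in the order asked, and still so for the second after the job is handed in, while the arm keeps its last pose, push and grip.
It also fails if it takes over 40 s, if anything falls off the work surface, if the arm or the gripper's body presses on something with over 40 N, if the wrist force passes 120 N, or if a joint passes its speed limit or range.

## Working session

There is one attempt and no reset: what is moved stays moved. The work goes in short steps, Python scripts to look and compute and a shell command to move; the robot and the scene stay as the last step left them, time stands still between calls to the robot, and variables do not carry over. Pictures are saved under pics/ and viewed, at most 10 in all, crops included, and the job is handed in when it is done.

```bash
mkdir -p pics; cat > h.py <<'E'
import numpy as np, cv2
from scipy.spatial.transform import Rotation as Ro
from bench import manip, optics, spotter
def tool():
    s=manip.sense(); return np.array(s['tool_pos']), Ro.from_euler('xyz',s['eef_rot'],degrees=True).as_matrix()
def cloud(cam):
    if cam=='wrist': p,R=tool()
    im,d=optics.capture(cam); c=optics.camera_info(cam); K=np.array(c['intrinsics'])
    v,u=np.mgrid[:384,:512]; x=(u-K[0,2])/K[0,0]; y=(v-K[1,2])/K[1,1]
    if cam=='wrist':
        r=np.hypot(x,y)+1e-9; k=np.tan(np.minimum(r,1.5))/r
        P=np.dstack([x*k*d,y*k*d,d]); T=np.array(c['tool_from_camera'])
        W=(P@T[:3,:3].T+T[:3,3])@R.T+p
    else:
        P=np.dstack([x*d,y*d,d]); W=(P-np.array(c['t']))@np.array(c['R'])
    W[d<=0]=np.nan
    return im,W
def save(im,n): cv2.imwrite('pics/'+n,im[...,::-1])
E
python3 - <<'E'
from h import *
s=manip.sense(); print(s,manip.tips_ahead)
for cam in ('scene','side','wrist'):
    im,W=cloud(cam); save(cv2.resize(im,(768,576)),cam+'0.png'); np.savez('/tmp/'+cam,im=im,W=W)
    for l in ['probe','stand','block','pad_left','pad_right','leaf','leaf_edge','nozzle_0','sprinkles_a','twist_timer','label_roll']:
        for r in spotter.find_in(l,cam)[:4]:
            u,v=r['location'];u=int(u*512);v=int(v*384); print(cam,l,round(r['conf'],2),(u,v),W[min(v,383),min(u,511)].round(3))
E
```

```text
{'clock': 0.0, 'joint_positions': array([ 65.93625461,  39.53436677, -11.14355705,  89.74526701,
         9.01226818,  51.70987639, -12.32319284]), 'dq': array([ 0.10255189,  0.02748268, -0.11464158,  0.04005047,  0.02202615,
       -0.04961566,  0.01720439]), 'joint_torque': array([-1.74855995e-04, -5.39607167e+01, -1.26661766e+00, -1.58541799e+01,
        9.07571171e-03,  9.60842095e-03,  2.20232818e-05]), 'tool_pos': array([ 0.27365913, -0.56121216,  0.24946873]), 'eef_rot': array([-1.79892582e+02,  8.31449187e-03,  2.60051562e+01]), 'contact_force': array([ 0.22469665,  0.59835174, -1.32621421]), 'ft_torque': array([-0.04226607,  0.02713992,  0.01709764]), 'grip_force': 0.0, 'opening': 0.9985282774747715} 0.019
scene probe 0.96 (199, 246) [0.449 0.239 0.143]
scene probe 0.6 (239, 216) [0.472 0.137 0.129]
scene stand 0.61 (242, 252) [0.455 0.146 0.049]
scene stand 0.28 (325, 197) [ 0.466 -0.098  0.039]
scene block 0.55 (310, 205) [ 0.462 -0.045  0.05 ]
scene block 0.53 (219, 197) [0.578 0.109 0.085]
scene leaf 0.58 (322, 201) [ 0.456 -0.076  0.048]
scene leaf_edge 0.74 (318, 194) 
[... 470 characters left out ...]
8 (220, 200) [0.578 0.107 0.075]
scene label_roll 0.57 (145, 269) [ 0.582  0.298 -0.001]
side probe 0.93 (225, 147) [0.462 0.212 0.139]
side probe 0.84 (239, 172) [0.481 0.115 0.117]
side stand 0.9 (238, 207) [0.474 0.097 0.043]
side block 0.66 (259, 265) [ 0.485 -0.107  0.037]
side pad_right 0.48 (275, 253) [ 0.52  -0.08   0.039]
side leaf 0.84 (245, 254) [ 0.465 -0.081  0.045]
side leaf_edge 0.73 (246, 256) [ 0.465 -0.087  0.045]
side nozzle_0 0.72 (217, 242) [0.42  0.007 0.018]
side sprinkles_a 0.75 (283, 170) [0.583 0.141 0.101]
side sprinkles_a 0.67 (218, 243) [0.421 0.003 0.018]
side sprinkles_a 0.63 (292, 193) [0.589 0.077 0.075]
side twist_timer 0.63 (290, 231) [ 0.563 -0.015  0.04 ]
```

View pics/scene0.png

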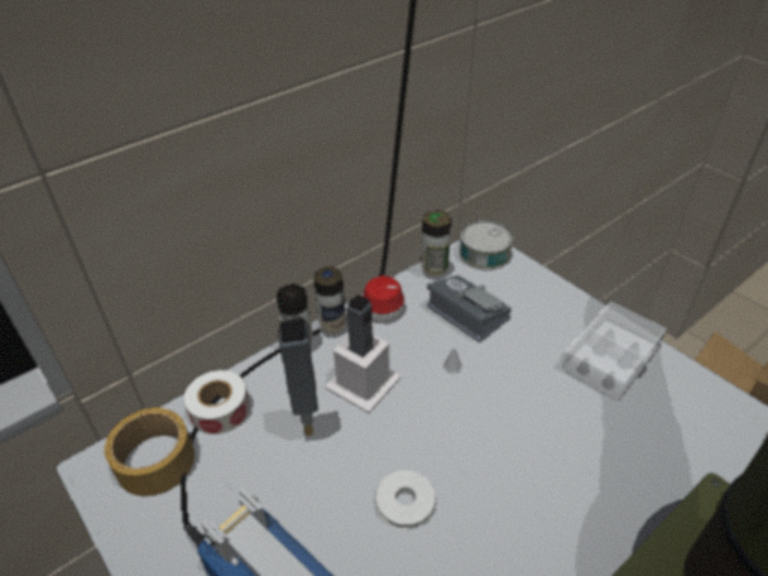

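View pics/side0.png

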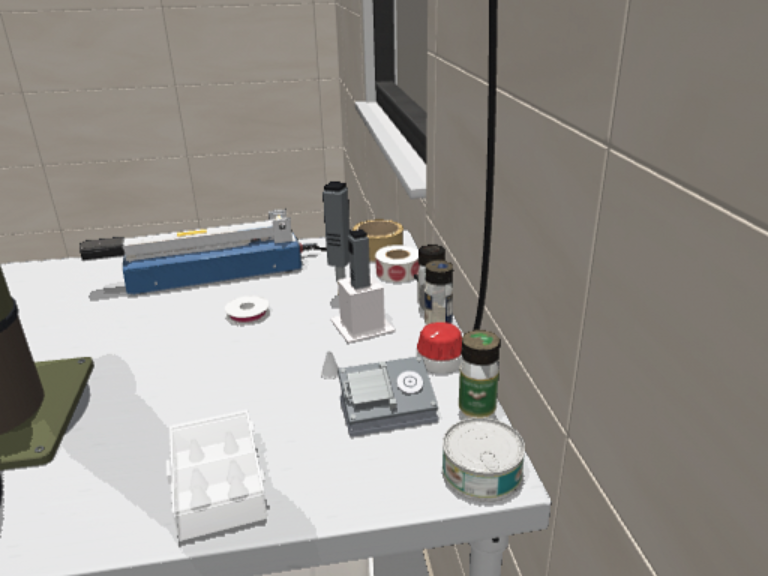

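The scene view shows the target probe in its white stand at px (360,325), with a larger look-alike left of it at (298,370). The side view shows the cover over the near pad and the far pad open at (410,381). Next I'll measure the probe, stand and block.

```bash
python3 - <<'E'
from h import *
A={c:np.load(f'/tmp/{c}.npz') for c in ('scene','side')}
for c in A:
    W=A[c]['W'].reshape(-1,3); W=W[~np.isnan(W).any(1)]
    def sel(x0,x1,y0,y1,z0,z1): return W[(W[:,0]>x0)&(W[:,0]<x1)&(W[:,1]>y0)&(W[:,1]<y1)&(W[:,2]>z0)&(W[:,2]<z1)]
    h=sel(.42,.53,.06,.18,.085,.25); print(c,'handle',len(h),h.min(0).round(3),h.max(0).round(3),cv2.minAreaRect((h[:,:2]*1000).astype(np.float32)))
    b=sel(.42,.53,.04,.19,.02,.068); print(' stand',len(b),cv2.minAreaRect((b[:,:2]*1000).astype(np.float32)))
    f=sel(.40,.55,.03,.21,.004,.012); print(' foot',len(f),cv2.minAreaRect((f[:,:2]*1000).astype(np.float32)))
    t=sel(.42,.53,.04,.19,.0705,.076); print(' top',len(t),t.mean(0), cv2.minAreaRect((t[:,:2]*1000).astype(np.float32)))
    p=sel(.40,.5,.19,.27,.05,.25); print(' big',len(p),p.min(0).round(3),p.max(0).round(3))
    k=sel(.40,.57,-.15,.02,.012,.07); print(' block',len(k),k.min(0).round(3),k.max(0).round(3),cv2.minAreaRect((k[:,:2]*1000).astype(np.float32)))
    # deck plane near pad_right
    q=sel(.495,.545,-.11,-.05,.02,.06)
    for _ in range(4):
        m=q.mean(0); n=np.linalg.svd(q-m)[2][2]; n*=np.sign(n[2]); e=(q-m)@n; q=q[abs(e)<.003] 
    print(' plane',len(q),m.round(4),n.round(3),np.degrees(np.arccos(n[2])).round(1),np.degrees(np.arctan2(-n[1],-n[0])).round(1),e.std())
# crops for view
s=A['side']['im'][185:290,200:310]; s=cv2.resize(s,(550,525),interpolation=cv2.INTER_CUBIC)
save(s,'side_block.png')
E
```

```text
scene handle 513 [0.468 0.114 0.085] [0.494 0.142 0.157] ((482.1999816894531, 128.54441833496094), (25.03144645690918, 25.135223388671875), 15.201679229736328)
 stand 570 ((482.78912353515625, 129.51446533203125), (53.96443176269531, 51.68184280395508), 14.638376235961914)
 foot 379 ((492.19189453125, 92.93539428710938), (76.74031066894531, 151.41448974609375), 15.829046249389648)
 top 321 [0.47622808 0.13325956 0.07239556] ((483.615234375, 127.96620178222656), (53.807987213134766, 53.23958969116211), 16.325653076171875)
 big 1207 [0.441 0.213 0.05 ] [0.48  0.253 0.195]
 block 1494 [ 0.415 -0.119  0.012] [0.57  0.02  0.069] ((492.621826171875, -49.03759002685547), (154.1953582763672, 138.72145080566406), 0.265438437461853)
 plane 163 [ 0.5192 -0.0767  0.0368] [ 0.076 -0.34   0.938] 20.4 102.6 0.0014440088415920308
side handle 425 [0.469 0.11  0.085] [0.497 0.135 0.155] ((483.2716064453125, 124.23301696777344), (26.74915313720703, 26.515689849853516), 11.360567092895508)
 stand 569 ((472.9985046386719, 110.30018615722656), (41.33009719848633, 74.61239624023438), 59.332523345947266)
 foot 204 ((482.03265380859375, 123.58927917480469), (73.57013702392578, 76.1243896484375), 15.470999717712402)
 top 162 [0.48197804 0.11846067 0.0717259 ] ((482.8643493652344, 124.14344787597656), (52.63083267211914, 54.244850158691406), 13.19165325164795)
 big 901 [0.442 0.207 0.051] [0.482 0.243 0.193]
 block 2739 [ 0.417 -0.123  0.012] [0.57  0.02  0.059] ((495.5999755859375, -51.7860107421875), (152.4518585205078, 138.89840698242188), 1.9350755214691162)
 plane 578 [ 0.518  -0.0819  0.0346] [ 0.036 -0.342  0.939] 20.1 95.9 0.0013193408467037195
```

View pics/side_block.png

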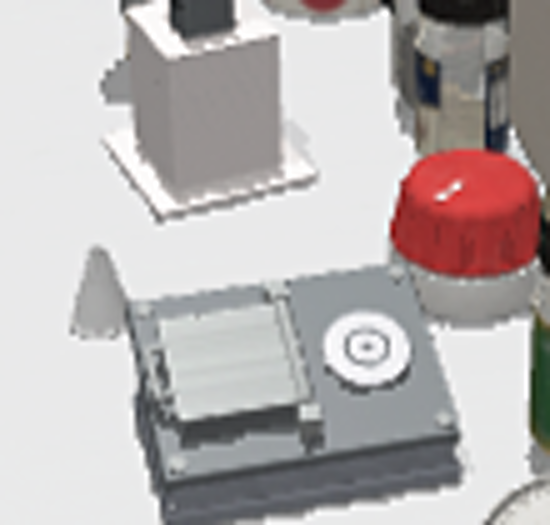

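The side crop shows the cover lying over the near pad. The far pad is open, with its centre dot at crop px (367,347). Now moving over the probe.

```bash
python3 -m inch '{"rotation":[[0,0,0.096],[0,0,0.096],[0,0,0],[0,0,0],[0,0,0],[0,0,0],[0,0,0],[0,0,0]],"offset":[[0,0,0],[0,0,0],[19,-30.5,0],[19,-30.5,0],[19,-30.5,0],[19,-30.5,0],[19,-30.5,0],[19,-30.5,0]],"fingers":[1,1,1,1,1,1,1,1]}'
python3 -m inch '{"rotation":[[0,0,0],[0,0,0],[0,0,0],[0,0,0],[0,0,0],[0,0,0],[0,0,0],[0,0,0]],"offset":[[19,-30.5,0],[19,-30.5,0],[19,-30.5,0],[19,-30.5,0],[19,-30.5,0],[19,-30.5,0],[19,-30.5,0],[19,-30.5,0]],"fingers":[1,1,1,1,1,1,1,1]}'
python3 -c "
from h import *
im,W=cloud('wrist');save(cv2.resize(im,(768,576)),'w1.png');np.savez('/tmp/w1',im=im,W=W);print(tool())
for l in ('pad_right','leaf'):
  print(l,[(r['conf'],r['location'],W[int(r['location'][1]*384),int(r['location'][0]*512)]) for r in spotter.find_in(l,'wrist')[:2]])
W=np.load('/tmp/side.npz')['W'].reshape(-1,3)
k=W[(W[:,0]>.54)&(W[:,0]<.66)&(W[:,1]>-.18)&(W[:,1]<-.04)&(W[:,2]>.07)];print('jar',k.min(0),k.max(0))
"
```

```text
clock: 2.47
tool_pos: [0.3371, -0.354, 0.2505]
eef_rot: [180.0, -0.0, 15.0]
contact_force: [1.1, 0.1, -0.2]
opening: 1.002
grip_force: 0.0
clock: 3.13
tool_pos: [0.4209, -0.0787, 0.2506]
eef_rot: [180.0, -0.0, 15.0]
contact_force: [0.7, -0.4, -0.3]
opening: 0.996
grip_force: 0.0
(array([ 0.42400258, -0.07014191,  0.25072019]), array([[ 0.96262984,  0.27078825,  0.0041843 ],
       [ 0.27076512, -0.96263049,  0.00536529],
       [ 0.00548079, -0.00403183, -0.99997685]]))
pad_right [(0.75, [0.5451, 0.2182], array([ 0.51746933, -0.08075417,  0.04018742]))]
leaf [(0.93, [0.5303, 0.3383], array([ 0.46555614, -0.0855219 ,  0.04621757]))]
jar [ 0.57037464 -0.17997613  0.07003072] [ 0.65380125 -0.04004703  0.45916545]
```

View pics/w1.png

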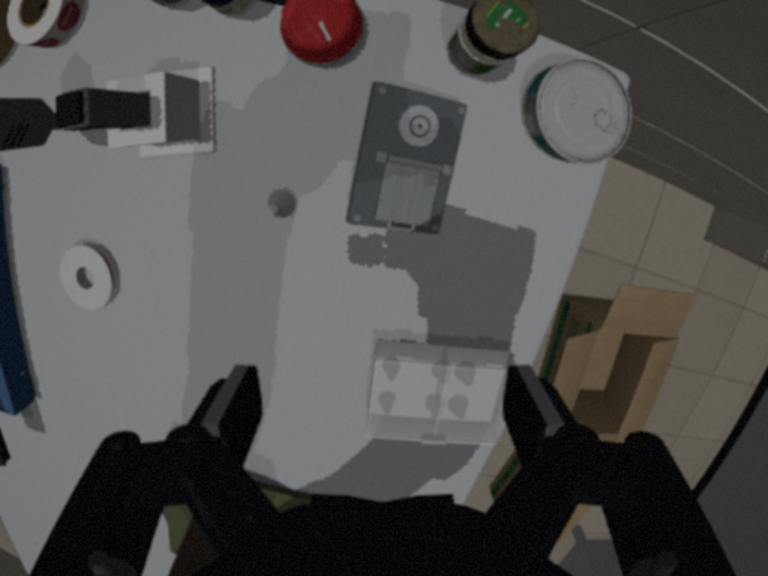

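The wrist view confirms that pad_right is open, with its ring centre at (420,126), and that the cover lies toward the robot. The target probe is at (100,108).

```bash
python3 -m inch '{"rotation":[[0,0,0],[0,0,0],[0,0,0],[0,0,0],[0,0,0],[0,0,0],[0,0,0],[0,0,0]],"offset":[[19,-30.5,0],[19,-30.5,0],[19,-30.5,0],[19,-30.5,0],[19,-30.5,0],[19,-30.5,0],[0,0,0],[0,0,0]],"fingers":[1,1,1,1,1,1,1,1]}'
python3 -c "
from h import *
im,W=cloud('wrist');save(cv2.resize(im,(768,576)),'w2.png');np.savez('/tmp/w2',im=im,W=W);print(tool())
P=W.reshape(-1,3);P=P[~np.isnan(P).any(1)]
h=P[(abs(P[:,0]-.483)<.04)&(abs(P[:,1]-.126)<.04)&(P[:,2]>.09)&(P[:,2]<.17)]
print(len(h),h.min(0),h.max(0));
t=h[h[:,2]>np.percentile(h[:,2],99)-.006]
print(len(t),t.mean(0),cv2.minAreaRect((t[:,:2]*1000).astype(np.float32)),cv2.minAreaRect((h[:,:2]*1000).astype(np.float32)))
"
```

```text
clock: 3.95
tool_pos: [0.4837, 0.1267, 0.2502]
eef_rot: [-180.0, -0.0, 15.1]
contact_force: [-0.9, -1.3, -1.5]
opening: 0.996
grip_force: 0.0
(array([0.48320901, 0.12460845, 0.25008491]), array([[ 9.66081111e-01,  2.58238353e-01, -4.90116900e-04],
       [ 2.58237609e-01, -9.66080656e-01, -1.22583389e-03],
       [-7.90049781e-04,  1.05768835e-03, -9.99999129e-01]]))
1272 [0.47201932 0.11319263 0.0900471 ] [0.49870943 0.14042633 0.15697839]
604 [0.48536692 0.12687204 0.15486155] ((484.8032531738281, 126.5355453491211), (19.93486976623535, 19.829492568969727), 14.367999076843262) ((485.8900451660156, 126.82891082763672), (22.637725830078125, 23.9769229888916), 15.560245513916016)
```

View pics/w2.png

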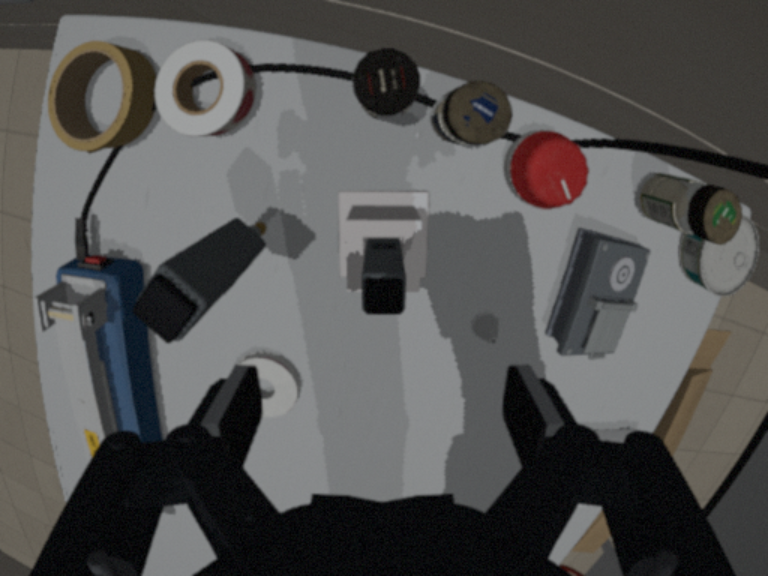

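The probe's square cap is centred between the fingers at (384,290), and there is clearance to the look-alike at (200,280). Descending and gripping.

```bash
python3 -m inch '{"rotation":[[0,0,0],[0,0,0],[0,0,0],[0,0,0],[0,0,0],[0,0,0],[0,0,0],[0,0,0]],"offset":[[1.5,0,24],[0,0,24],[0,0,24],[0,0,24],[0,0,24],[0,0,17],[0,0,0],[0,0,0]],"fingers":[1,1,1,1,1,1,1,1]}'
python3 -m inch '{"rotation":[[0,0,0],[0,0,0],[0,0,0],[0,0,0],[0,0,0],[0,0,0],[0,0,0],[0,0,0]],"offset":[[0,0,0],[0,0,0],[0,0,0],[0,0,0],[0,0,0],[0,0,0],[0,0,0],[0,0,0]],"fingers":[0.4,0.2,0,0,0,0,0,0]}' 50
```

```text
clock: 4.67
tool_pos: [0.4842, 0.1237, 0.1131]
eef_rot: [179.9, 0.1, 14.8]
contact_force: [0.6, 0.5, 1.0]
opening: 0.999
grip_force: 0.0
clock: 5.33
tool_pos: [0.4849, 0.1263, 0.114]
eef_rot: [180.0, -0.1, 15.0]
contact_force: [-0.3, 0.7, 6.1]
opening: 0.277
grip_force: 48.7
```

```bash
python3 -m inch '{"rotation":[[0,0,0],[0,0,0],[0,0,0],[0,0,0],[0,0,0],[0,0,0],[0,0,0],[0,0,0]],"offset":[[0,0,-8],[0,0,-18],[0,0,-22],[0,0,-22],[0,0,-22],[0,0,-22],[0,0,-6],[0,0,0]],"fingers":[0,0,0,0,0,0,0,0]}'
cat > pad.py <<'E'
from h import *
# block geometry: fit from side+scene+wrist clouds; ring centre by image blob
def dot(im,W,guess,r=.022):
    m=(np.hypot(W[...,0]-guess[0],W[...,1]-guess[1])<r)
    g=im.mean(2); th=np.nanpercentile(g[m],40)
    M=(m&(g>th+0)).astype(np.uint8); thr,_=cv2.threshold(g[m].astype(np.uint8),0,255,cv2.THRESH_OTSU)
    M=(m&(g>thr)).astype(np.uint8)
    cs,_=cv2.findContours(M,cv2.RETR_EXTERNAL,cv2.CHAIN_APPROX_NONE); c=max(cs,key=cv2.contourArea)
    (u,v),ax,a=cv2.fitEllipse(c)
    F=np.zeros(M.shape,np.uint8); cv2.drawContours(F,[c],-1,1,-1)
    Q=W[F>0]; Q=Q[~np.isnan(Q).any(1)]
    for _ in range(4):
        mm=Q.mean(0); n=np.linalg.svd(Q-mm)[2][2]; n*=np.sign(n[2]); Q=Q[abs((Q-mm)@n)<.003]
    C=W[int(round(v)),int(round(u))]
    return (u,v),ax,C,Q.mean(0),n
E
python3 - <<'E'
from pad import *
for c in ('scene','side','w1','w2'):
    d=np.load(f'/tmp/{c}.npz'); im,W=d['im'],d['W']
    (u,v),ax,C,m,n=dot(im,W,(.519,-.081))
    print(c,round(u,1),round(v,1),np.round(ax,1),'ctr',C.round(4),'mean',m.round(4),'n',n.round(3))
    # block deck outline: points on the deck plane
    P=W.reshape(-1,3);P=P[~np.isnan(P).any(1)]
    P=P[(np.hypot(P[:,0]-.49,P[:,1]+.08)<.11)]
    n0=np.array([.06,-.342,.938]);n0/=np.linalg.norm(n0); k=P[(abs((P-m)@n0)<.012)&(P[:,2]>.014)]
    print('  deck',len(k),cv2.minAreaRect((k[:,:2]*1000).astype(np.float32)))
    for _ in range(5):
        q=k if _==0 else k[abs((k-mk)@nk)<.003]; mk=q.mean(0); nk=np.linalg.svd(q-mk)[2][2]; nk*=np.sign(nk[2])
    print('  deckplane',len(q),nk.round(3),np.degrees(np.arctan2(-nk[1],-nk[0])).round(1))
# probe in hand, from side
im,W=cloud('side'); save(cv2.resize(im[60:260,150:350],(600,600),interpolation=cv2.INTER_CUBIC),'s3.png')
P=W.reshape(-1,3);P=P[~np.isnan(P).any(1)]
p,R=tool(); Q=(P-p)@R; k=Q[(abs(Q[:,0])<.02)&(abs(Q[:,1])<.02)&(Q[:,2]>.022)&(Q[:,2]<.13)]
print('tool',p,'tip extent (tool)',k.max(0))
for z in np.arange(.02,.12,.008):
    j=k[(k[:,2]>z)&(k[:,2]<z+.008)]
    if len(j): print(round(z,3),len(j),j.min(0)[:2].round(4),j.max(0)[:2].round(4))
print(spotter.find_in('probe_tip','side')[:2])
E
```

```text
clock: 6.0
tool_pos: [0.4855, 0.1265, 0.2349]
eef_rot: [-180.0, -0.2, 15.0]
contact_force: [0.1, -0.6, -1.2]
opening: 0.274
grip_force: 49.2
scene 303.6 189.4 [ 6.3 13.3] ctr [ 0.5169 -0.0821  0.0376] mean [ 0.5156 -0.0792  0.0392] n [ 0.054 -0.382  0.923]
  deck 1029 ((505.1428527832031, -88.68455505371094), (118.86290740966797, 168.83753967285156), 60.01972961425781)
  deckplane 496 [ 0.013 -0.24   0.971] 93.1
side 272.9 254.1 [13.7 16.4] ctr [ 0.5153 -0.0831  0.0394] mean [ 0.5153 -0.0822  0.0382] n [ 0.028 -0.322  0.946]
  deck 2374 ((506.9427490234375, -79.65635681152344), (148.97686767578125, 121.91240692138672), 5.0587029457092285)
  deckplane 1394 [ 0.017 -0.343  0.939] 92.8
w1 278.8 83.3 [25.4 27.1] ctr [ 0.5175 -0.0808  0.0402] mean [ 0.517  -0.0806  0.0404] n [ 0.018 -0.334  0.942]
  deck 6140 ((518.8768920898438, -103.41326904296875), (162.99490356445312, 154.00286865234375), 16.11475372314453)
  deckplane 3672 [ 0.018 -0.34   0.94 ] 93.0
w2 414.4 182.4 [13.3 23. ] ctr [ 0.5174 -0.0787  0.0411] mean [ 0.5171 -0.0803  0.0402] n [ 0.015 -0.34   0.94 ]
  deck 3209 ((506.4937744140625, -90.18696594238281), (119.82230377197266, 169.02554321289062), 59.53910827636719)
  deckplane 1657 [ 0.046 -0.196  0.98 ] 103.3
tool [0.48465236 0.12621123 0.23359429] tip extent (tool) [0.01000041 0.01525948 0.10080034]
0.02 39 [-0.0138 -0.0056] [0.0093 0.0136]
0.028 49 [-0.0142 -0.0077] [0.0081 0.0148]
0.036 53 [-0.0141 -0.0107] [0.009  0.0147]
0.044 49 [-0.0141 -0.005 ] [0.0099 0.0153]
0.052 39 [-0.0143 -0.0081] [0.01   0.0137]
0.06 15 [-0.0064 -0.0008] [0.0036 0.0081]
0.068 23 [-0.0073 -0.0014] [0.0033 0.0069]
0.076 19 [-0.0066 -0.0046] [0.0021 0.0078]
0.084 12 [-0.0049 -0.0009] [0.0005 0.0048]
0.092 11 [-0.0041 -0.0013] [0.0024 0.0064]
0.1 4 [-0.0052  0.0014] [0.0004 0.0049]
[{'location': [0.517, 0.4586], 'conf': 0.4}]
```

View pics/s3.png

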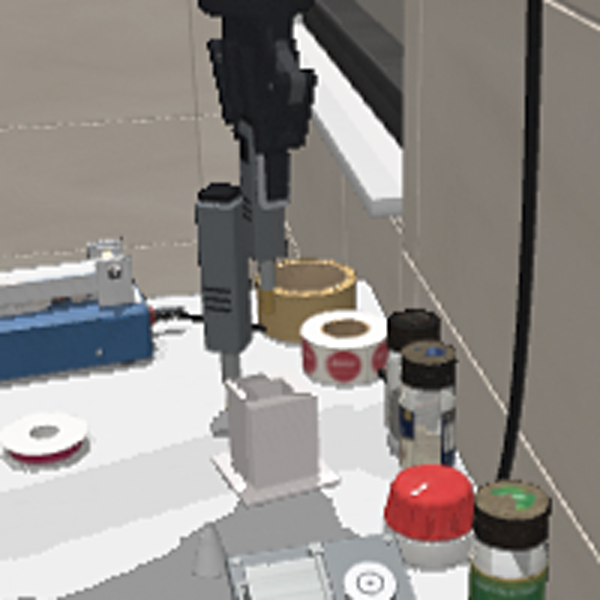

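The probe is held straight, with its tip clear of the stand. Next I'll compute the tilt and the approach.

```bash
cat > goal.py <<'E'
from h import *
C=np.array([.5172,-.0805,.0402]); n=np.array([.018,-.342,.9395]); n/=np.linalg.norm(n); L=.1035
def go(h,tip_off=(0,0)):
    p,R=tool(); z=R[:,2]; ax=np.cross(z,-n); a=np.arcsin(np.linalg.norm(ax)); rv=ax/np.linalg.norm(ax)*a
    R2=Ro.from_rotvec(rv).as_matrix()@R
    T=C+n*(L+h)-R2[:,:2]@np.array(tip_off)
    print('pos',p.round(4),'rotvec tool',(R.T@rv).round(4),'shift after turn, mm',(R2.T@(T-p)*1000).round(2),'target',T.round(4))
if __name__=='__main__':
    go(.03)
    W=np.load('/tmp/w1.npz')['W'].reshape(-1,3); k=W[(W[:,0]>.535)&(W[:,0]<.63)&(W[:,1]>-.17)&(W[:,1]<-.06)&(W[:,2]>.06)]; print('jar',k.min(0),k.max(0))
E
python3 goal.py
```

```text
pos [0.484  0.126  0.2327] rotvec tool [ 0.3421  0.0738 -0.    ] shift after turn, mm [-32.45 260.28 -23.87] target [ 0.5196 -0.1262  0.1656]
jar [ 0.57084875 -0.13090466  0.0601886 ] [ 0.61246907 -0.0864792   0.11067962]
```

```bash
python3 -m inch '{"rotation":[[0.0855,0.0185,0],[0.0855,0.0185,0],[0.0855,0.0185,0],[0.0855,0.0185,0],[0,0,0],[0,0,0],[0,0,0],[0,0,0]],"offset":[[0,0,0],[0,0,0],[0,0,0],[0,0,0],[-4,20,-3],[-4,32,-3],[-4,32,-3],[-4,32,-3]],"fingers":[0,0,0,0,0,0,0,0]}'
python3 -m inch '{"rotation":[[0,0,0],[0,0,0],[0,0,0],[0,0,0],[0,0,0],[0,0,0],[0,0,0],[0,0,0]],"offset":[[-4,32,-3],[-4,32,-3],[-4,32,-3],[-4,32,-3],[0,16,0],[0,0,0],[0,0,0],[0,0,0]],"fingers":[0,0,0,0,0,0,0,0]}'
python3 - <<'E'
from goal import *
for h in (.03,.01): go(h)
im,W=cloud('side'); np.savez('/tmp/s4',im=im,W=W); a=cv2.resize(im[140:290,200:350],(600,600),interpolation=cv2.INTER_CUBIC); save(a,'s4.png')
im,W=cloud('scene'); np.savez('/tmp/c4',im=im,W=W); print(manip.sense()['contact_force'])
for c in ('side','scene'): print(c,[(r['conf'],r['location'][0]*512,r['location'][1]*384) for r in spotter.find_in('probe_tip',c)[:2]])
E
```

```text
clock: 6.77
tool_pos: [0.498, 0.0115, 0.2026]
eef_rot: [-160.3, -4.0, 14.3]
contact_force: [0.7, 1.2, -1.7]
opening: 0.276
grip_force: 49.7
clock: 7.43
tool_pos: [0.5198, -0.1239, 0.1657]
eef_rot: [-160.2, -4.1, 14.4]
contact_force: [-0.1, -0.6, -0.7]
opening: 0.278
grip_force: 49.8
pos [ 0.5198 -0.1239  0.1657] rotvec tool [-0.0028  0.0006  0.    ] shift after turn, mm [-0.76  2.   -0.72] target [ 0.5196 -0.1262  0.1656]
pos [ 0.5198 -0.1239  0.1657] rotvec tool [-0.0028  0.0006  0.    ] shift after turn, mm [-0.76  2.   19.28] target [ 0.5192 -0.1193  0.1468]
[ 0.71564337  0.04563206 -2.09417953]
side []
scene []
```

View pics/s4.png

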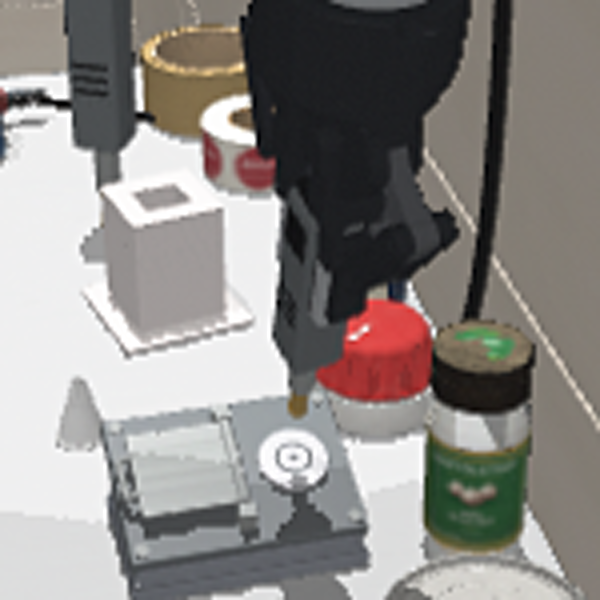

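The tip at crop (298,408) is above the pad, whose centre dot is at (294,458), and the axis looks square to it. I'll go lower and compare directly in the images.

```bash
python3 -m inch '{"rotation":[[0,0,0],[0,0,0],[0,0,0],[0,0,0],[0,0,0],[0,0,0],[0,0,0],[0,0,0]],"offset":[[0,0,4],[0,0,4],[0,0,4],[0,0,4],[0,0,3],[0,0,3],[0,0,0],[0,0,0]],"fingers":[0,0,0,0,0,0,0,0]}'
python3 - <<'E'
from goal import *
ps=[];zs=[];fs=[]; ims=[]
for i in range(12):
    c=('side','scene','wrist')[i%3]; im,W=cloud(c); p,R=tool(); ps.append(p);zs.append(R[:,2]);fs.append(manip.sense()['contact_force'])
    np.savez(f'/tmp/{c}5_{i//3}',im=im,W=W)
p=np.mean(ps,0);z=np.mean(zs,0);print('p',p.round(4),np.std(ps,0).round(4),'z',z.round(4),'n',n.round(4),'tip',(p+z*L).round(4),'h',np.dot(p+z*L-C,n)*1000,np.mean(fs,0))
tip=p+z*L
K={}
out=[]
for c in ('side','scene'):
    ci=optics.camera_info(c);Km=np.array(ci['intrinsics'])
    def pr(X): q=Km@(np.array(ci['R'])@X+ci['t']); return q[:2]/q[2]
    print(c,'tip',pr(tip).round(1),'C',pr(C).round(1),'mm px: x',(pr(C+[.001,0,0])-pr(C)).round(2),'y',(pr(C+[0,.001,0])-pr(C)).round(2),'n',(pr(C+n*.001)-pr(C)).round(2))
    im=np.mean([np.load(f'/tmp/{c}5_{k}.npz')['im'] for k in range(4)],0).astype(np.uint8)
    u,v=pr(C).round().astype(int); o=cv2.resize(im[v-24:v+14,u-19:u+19],(390,390),interpolation=cv2.INTER_CUBIC); print('crop origin',u-19,v-24,'scale',390/38); out.append(o)
save(np.hstack(out),'s5.png')
E
```

```text
clock: 8.3
tool_pos: [0.5202, -0.118, 0.1455]
eef_rot: [-160.4, -4.1, 14.3]
contact_force: [-0.1, 0.9, -1.3]
opening: 0.273
grip_force: 49.8
p [ 0.5204 -0.1182  0.1458] [0.0001 0.0001 0.0001] z [-0.0164  0.3422 -0.9395] n [ 0.018  -0.342   0.9395] tip [ 0.5187 -0.0828  0.0486] h 8.70481668331634 [ 0.18722462 -0.18080091 -1.52820918]
side tip [274.8 249.5] C [273.7 252.7] mm px: x [ 0.54 -0.06] y [-0.11 -0.32] n [ 0.05 -0.32]
crop origin 255 229 scale 10.263157894736842
scene tip [304.  184.9] C [303.5 188.4] mm px: x [-0.31 -0.22] y [-0.32  0.19] n [ 0.13 -0.38]
crop origin 284 164 scale 10.263157894736842
```

View pics/s5.png

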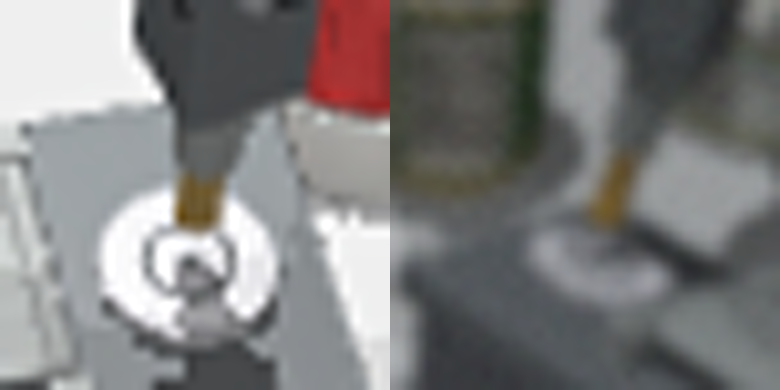

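Side and scene crops agree that the tip is about 1 mm too far in +x: the side view puts the tip at (198,228) against the ring at (190,258). I'll correct −1 mm in tool x and go down to just past the expected contact.

```bash
python3 -m inch '{"rotation":[[0,0,0],[0,0,0],[0,0,0],[0,0,0],[0,0,0],[0,0,0],[0,0,0],[0,0,0]],"offset":[[-1,0,0],[0,0,1.5],[0,0,1.5],[0,0,1.5],[0,0,1.5],[0,0,0],[0,0,0],[0,0,0]],"fingers":[0,0,0,0,0,0,0,0]}'
cat > meas.py <<'E'
from goal import *
import sys
ps=[];zs=[];fs=[]
for i in range(9):
    im,W=cloud(('wrist','side','wrist')[i%3]); p,R=tool(); ps.append(p);zs.append(R[:,2]);fs.append(manip.sense()['contact_force'])
    if i%3==1: sd=im
    else: wi=im
p=np.mean(ps,0);z=np.mean(zs,0); F=np.mean(fs,0)-[.187,-.181,-1.528]
tip=p+z*L; e=tip-C; print('h mm',(e@n*1000).round(2),'lateral',((e-n*(e@n))*1000).round(2),'F.n',(F@n).round(2),'F',F.round(2),np.std(fs,0).round(2),'tilt err deg',np.degrees(np.arccos(-z@n)).round(2),manip.sense()['clock'])
if len(sys.argv)>1:
    a=cv2.resize(sd[229:267,255:293],(390,390),interpolation=cv2.INTER_CUBIC)
    b=cv2.resize(wi[60:260,156:356],(390,390),interpolation=cv2.INTER_CUBIC); save(np.hstack([a,b]),sys.argv[1])
E
python3 meas.py s6.png
```

```text
clock: 9.57
tool_pos: [0.5193, -0.1163, 0.14]
eef_rot: [-160.4, -4.2, 14.3]
contact_force: [0.1, 0.3, -1.2]
opening: 0.274
grip_force: 49.8
h mm 2.63 lateral [0.3  0.48 0.17] F.n -0.04 F [-0.25  0.15  0.02] [0.48 0.39 0.53] tilt err deg 0.09 10.0167
```

View pics/s6.png

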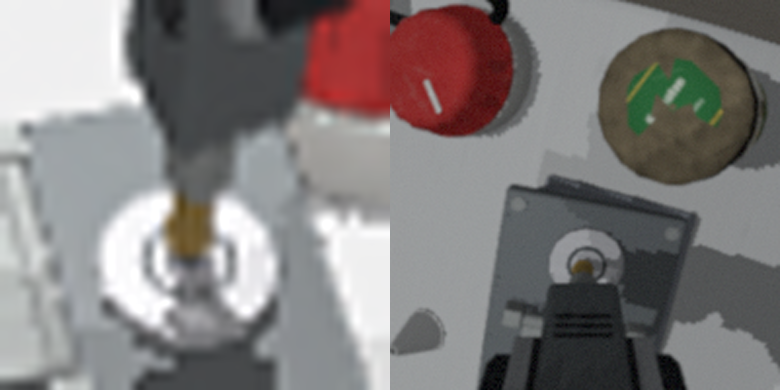

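The side view has the tip at (188,252) just above the ring centre at (190,258). The wrist view has it at (583,268) against the ring at (586,263). Both are within about 1 mm, so I'll check numerically in the wrist image.

```bash
cat > wtip.py <<'E'
from goal import *
ims=[optics.capture('wrist')[0].astype(float) for _ in range(5)]; p,R=tool()
im=np.mean(ims,0); ci=optics.camera_info('wrist'); T=np.array(ci['tool_from_camera']);K=np.array(ci['intrinsics'])
def pr(X):
    q=np.linalg.inv(T)@np.r_[R.T@(X-p),1]; th=np.arctan2(np.hypot(q[0],q[1]),q[2]); f=q[:2]/np.hypot(q[0],q[1])*th
    return np.array([K[0,0]*f[0]+K[0,2],K[1,1]*f[1]+K[1,2]])
h=(p+R[:,2]*L-C)@n
c0=pr(C); print('C',c0.round(1),'tip',pr(p+R[:,2]*L).round(1),'mm px toolx',((pr(C+R[:,0]*.001))-c0).round(2),'tooly',(pr(C+R[:,1]*.001)-c0).round(2),'n',(pr(C+n*.001)-c0).round(2),'h',h)
u0,v0=c0.round().astype(int); a=im[v0-30:v0+30,u0-30:u0+30]
sat=a[...,0]-a[...,2]; M=sat>40*0.8
v,u=np.nonzero(M); print('brass',M.sum(),(u.mean()+u0-30).round(2),(v.mean()+v0-30).round(2),'rows',v.min()+v0-30,v.max()+v0-30,'cols',u.min()+u0-30,u.max()+u0-30)
g=a.mean(2); P=((g>125)|M).astype(np.uint8); 
cs,_=cv2.findContours(P,cv2.RETR_EXTERNAL,cv2.CHAIN_APPROX_NONE); c=min((x for x in cs if cv2.contourArea(x)>200),key=lambda x:abs(cv2.pointPolygonTest(x,(30,28),True)-10)) if cs else None
b=c[:,0]+[u0-30,v0-30]; top=b[b[:,1]<v0+1]; print('contour',cv2.boundingRect(b))
# circle fit to upper part
A=np.c_[2*top,np.ones(len(top))]; s=np.linalg.lstsq(A,(top**2).sum(1),rcond=None)[0]; print('circle',s[:2].round(2),'r',np.sqrt(s[2]+s[0]**2+s[1]**2).round(2))
np.set_printoptions(linewidth=250); print(g[14:42:1,12:48].astype(int)); 
E
python3 wtip.py
```

```text
C [255.3 195. ] tip [254.8 195.6] mm px toolx [ 0.   -1.14] tooly [ 1.21 -0.  ] n [0.   0.42] h 0.002568552431118412
brass 42 253.71 196.43 rows 194 199 cols 249 258
contour (238, 178, 35, 27)
circle [255.2  191.35] r 13.14
[[95 94 94 ... 72 77 77]
 [94 95 94 ... 72 78 76]
 [93 94 94 ... 71 75 76]
 ...
 [93 91 96 ... 79 80 75]
 [92 85 75 ... 66 71 68]
 [81 66 51 ... 45 48 57]]
```

```bash
python3 -m inch '{"rotation":[[0,0,0],[0,0,0],[0,0,0],[0,0,0],[0,0,0],[0,0,0],[0,0,0],[0,0,0]],"offset":[[0,0.4,0.8],[0,0,0.8],[0,0,0.8],[0,0,0.8],[0,0,0.8],[0,0,0.6],[0,0,0],[0,0,0]],"fingers":[0,0,0,0,0,0,0,0]}'
python3 meas.py
```

```text
clock: 10.93
tool_pos: [0.5193, -0.1152, 0.1356]
eef_rot: [-160.4, -4.2, 14.3]
contact_force: [0.3, -1.0, 0.6]
opening: 0.273
grip_force: 49.9
h mm -1.96 lateral [0.41 0.09 0.02] F.n 1.72 F [-0.26 -0.76  1.56] [0.37 0.29 0.35] tilt err deg 0.09 11.3833
```

```bash
python3 -m inch '{"rotation":[[0,0,0],[0,0,0],[0,0,0],[0,0,0],[0,0,0],[0,0,0],[0,0,0],[0,0,0]],"offset":[[-0.3,0,0.6],[0,0,0.6],[0,0,0.6],[0,0,0.5],[0,0,0],[0,0,0],[0,0,0],[0,0,0]],"fingers":[0,0,0,0,0,0,0,0]}'
python3 meas.py; python3 meas.py s8.png
```

```text
clock: 12.05
tool_pos: [0.5191, -0.1144, 0.1335]
eef_rot: [-160.4, -4.2, 14.3]
contact_force: [0.0, -1.3, 0.8]
opening: 0.276
grip_force: 50.1
h mm -4.27 lateral [0.24 0.05 0.02] F.n 2.7 F [ 0.45 -0.92  2.53] [0.52 0.36 0.37] tilt err deg 0.1 12.5
h mm -4.29 lateral [0.19 0.05 0.01] F.n 2.85 F [ 0.51 -0.58  2.81] [0.45 0.53 0.38] tilt err deg 0.09 12.95
```

View pics/s8.png

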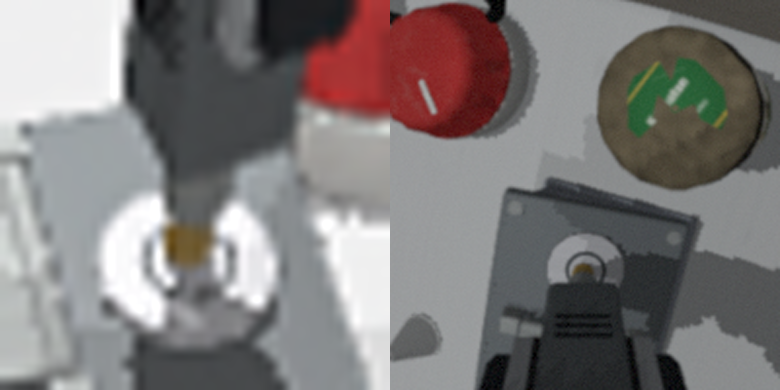

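The wrist crop shows the brass at (582,268) and the ring centre at (586,267). The side crop has the tip at (186,262) against about (190,260). I'll do a numeric check of the sideways offset.

```bash
python3 - <<'E'
from goal import *
np.set_printoptions(linewidth=250)
im=np.mean([optics.capture('wrist')[0].astype(float) for _ in range(8)],0)
print('wrist gray cols 230..280'); print('     ',np.arange(232,280))
for v in range(184,204,2): print(v,'g',im[v,232:280].mean(1).astype(int))
for v in range(190,204): 
    s=np.clip(im[v,240:272,0]-im[v,240:272,2]-12,0,None); print(v,'brass',s.astype(int), (s@np.arange(240,272)/max(s.sum(),1)).round(1))
im=np.mean([optics.capture('side')[0].astype(float) for _ in range(4)],0)
print('side',np.arange(262,286))
for v in range(246,262): print(v,im[v,262:286].mean(1).astype(int),'|',np.clip(im[v,266:282,0]-im[v,266:282,2],0,None).astype(int))
E
```

```text
wrist gray cols 230..280
      [232 233 234 235 236 237 238 239 240 241 242 243 244 245 246 247 248 249 250 251 252 253 254 255 256 257 258 259 260 261 262 263 264 265 266 267 268 269 270 271 272 273 274 275 276 277 278 279]
184 g [ 95  94  95  95  94  94  95  93  93  95 103 121 142 150 152 152 150 150 150 149 149 149 149 150 147 135 130 131 130 130 131 131 131 130 130 126 112  88  70  71  73  73  72  78  77  78  77  76]
186 g [ 95  95  95  94  94  94  93  93 109 132 147 152 153 153 152 152 152 151 152 151 151 152 150 150 145 135 130 130 130 130 129 129 129 129 130 130 130 131 123 101  68  46  52  74  78  78  78  78]
188 g [ 95  94  94  95  95  93  98 120 144 151 152 151 151 150 151 150 150 150 151 151 146 143 139 126 114 112 120 125 129 132 132 132 131 130 130 130 130 129 129 127 104  71  49  51  60  74  77  77]
190 g [ 96  95  95  94  94  93 111 144 153 153 152 153 152 151 151 152 150 140 118  93  78  77  80  78  77  75  68  64  70  84 105 122 130 131 131 130 131 131 130 126 122 106  72  48  51  69  68  57]
192 g [ 95  95  95  94  93 108 140 150 150 150 150 150 150 150 150 139 110 
[... 4139 characters left out ...]
0 0 0 0 0]
257 [164 163 169 221 250 252 251 249 202  88  96 117  81  86 121 234 227 237 234 163 139 141 141 140] | [0 0 0 0 0 0 0 0 0 0 0 0 0 0 0 0]
258 [165 165 156 101 192 251 253 250 251 155 141 118  94 113 125 122 139 232 229  94 142 141 141 140] | [0 0 0 0 0 0 0 0 0 0 0 0 0 0 0 0]
259 [166 166 160 104 125 194 249 239 248 148 157 161 132 126 126 127 126 120 109  80 144 142 141 141] | [0 0 0 0 0 0 0 0 0 0 0 0 0 0 0 0]
260 [162 161 162 163 156 115 141 217 223 118 131 158 150 126 127 129 132 109  73  97 144 142 141 141] | [0 0 0 0 0 0 0 0 0 0 0 0 0 0 0 0]
261 [141 143 144 144 145 141  96 109 118 122 132 130 127 128 123 121 123  77 100 147 143 142 141 141] | [0 0 0 0 0 0 0 0 0 0 0 0 0 0 0 0]
```

The tip sits about 0.8 mm upslope of the dot (−tool y). I'll lift, shift it, and press again to the same depth.

```bash
python3 -m inch '{"rotation":[[0,0,0],[0,0,0],[0,0,0],[0,0,0],[0,0,0],[0,0,0],[0,0,0],[0,0,0]],"offset":[[0,0,-2],[0,0,-2.5],[0,0,-2.5],[0,0,0],[0,0.8,0],[0,0,0],[0,0,1],[0,0,1]],"fingers":[0,0,0,0,0,0,0,0]}'
python3 -m inch '{"rotation":[[0,0,0],[0,0,0],[0,0,0],[0,0,0],[0,0,0],[0,0,0],[0,0,0],[0,0,0]],"offset":[[0,0,1],[0,0,1],[0,0,1],[0,0,1],[0,0,0.7],[0,0,0.4],[0,0,0],[0,0,0]],"fingers":[0,0,0,0,0,0,0,0]}'
python3 meas.py; python3 meas.py
python3 - <<'E'
from h import *
im=np.mean([optics.capture('wrist')[0].astype(float) for _ in range(6)],0)
for v in (196,197,198): 
    s=np.clip(im[v,240:272,0]-im[v,240:272,2]-12,0,None); g=im[v,:].mean(1); print(v,'brass',(s@np.arange(240,272)/max(s.sum(),1)).round(2),'ring',240+g[240:251].argmin(),262+g[262:269].argmin(), g[243:250].astype(int),g[262:268].astype(int))
for l in ('leaf','leaf_edge'): print(l,[(r['conf'],r['location']) for r in spotter.find_in(l,'wrist')[:1]])
E
```

```text
clock: 14.22
tool_pos: [0.519, -0.1167, 0.1376]
eef_rot: [-160.4, -4.1, 14.3]
contact_force: [0.8, -0.2, -0.1]
opening: 0.272
grip_force: 49.9
clock: 14.88
tool_pos: [0.519, -0.1151, 0.1331]
eef_rot: [-160.4, -4.2, 14.3]
contact_force: [-0.9, -1.1, 2.0]
opening: 0.277
grip_force: 50.1
h mm -4.38 lateral [ 0.22 -0.65 -0.24] F.n 2.84 F [-0.79 -0.32  2.92] [0.61 0.65 0.46] tilt err deg 0.08 15.3333
h mm -4.43 lateral [ 0.23 -0.64 -0.24] F.n 2.55 F [-1.18 -0.7   2.48] [0.35 0.45 0.41] tilt err deg 0.08 15.7833
196 brass 254.4 ring 246 264 [150 142 102  82 121 142 144] [85 60 39 50 74 80]
197 brass 254.14 ring 246 264 [149 139  94  87 133 145 139] [77 65 41 45 73 80]
198 brass 253.91 ring 245 265 [147 132  87  87 136 143 125] [78 69 43 43 72 79]
leaf [(0.63, [0.4424, 0.6055])]
leaf_edge [(0.48, [0.4352, 0.6013])]
```

```bash
python3 -c "
from bench import manip
print(manip.sense()['contact_force'],manip.sense()['opening']); print(manip.sign_off())"
```

```text
[-0.94901686 -0.96824412  0.43936866] 0.27151102386591414
the job is handed in; nothing more can be done
None
```

I handed the job in at about 16 s, with the probe held square to pad_right (the open pad). Its tip is within about 1 mm of the centre mark and pressed in roughly 4.5–5 mm at about 2.7 N, and I saw no sign of the cover or anything else being touched.

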